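# Push petri dishes one by one through the sprung gate of an incubator carrier

### The arm

A 6-joint arm with a two-finger parallel gripper is mounted at the origin on a cart in front of the work surface, level with it; the furniture and walls round the work are solid. World frame = base frame: x ahead of the robot, y to its left, z up, the work surface at z = 0. Lengths are in m, angles in rad, forces in N, time in s.
With the tool pointing down it reaches from about 0.275 to 0.825 m from the base axis. Payload 5.2 kg.
Tool frame: the origin (TCP) lies midway between the tips of the shut fingers; the grasp point (between the pads) lies 19 mm behind it; z points along the fingers, y is the line along which they close (so a half turn about z gives the same grasp; the last joint's range is limited). The gripper opens to 93 mm and grips with 3 to 60 N. Pads are 15 mm wide; open, the fingers measure 128 mm over their backs; the gripper's body (75 mm by 188 mm) begins 65 mm behind the grasp point.
Start: joints at [1.128, 0.259, 1.535, -0, 1.348, -0.203], TCP at [0.131, 0.534, 0.219] pointing down, gripper open.
Joint ranges: [-3.14, 3.14], [-0.91, 2.08], [0.19, 2.58], [-1.22, 4.36], [0.22, 2.71], [-3.12, 3.12]. Speed limits (rad/s): [2.57, 2.57, 3.14, 3.14, 3.14, 3.14].

### API

Orientations are given as a unit quaternion [x, y, z, w].
In Python, from cell import r gives the robot as it stands.
- The arm moves only by the shell command python3 -m creep 'ROWS'. ROWS is JSON, a list of rows, each a list of 7 numbers: the shift along the world's x, y, z in mm, then the turn, a rotation vector about the world's x, y, z in rad, then the finger opening in mm, from 0 to 93. In form: [[tx, ty, tz, wx, wy, wz, grip], ...]. A call has 1 to 12 rows; each row shifts and turns the commanded pose from where the row before left it; what a row does not reach is not made up. A row lasts 1/8 s, in which the tool goes at most 62.5 mm and 10.7 degrees, less where a joint would pass 70% of its speed; a pose out of reach is approached as far as the arm can. A call is refused whole if a number of a shift passes 62.5 or a number of a turn 0.188, either way. A call with a gripper value outside its range is refused whole. The fingers move at their own pace and stop on an object; the grip force is fixed at half the most. Time passes only in rows, so rows that do not move let the fingers close. It gives the time, the measured TCP pose, the force, the opening and the grip force at its end, in the units of the state.
- r.sense(): the state, without advancing time (a new reading comes with each control period).
- r.get_image(name): name is "scene" or "top" or "wrist"; returns the picture (480x640x3 uint8, red, green, blue); there is no depth.
- r.camera_model(name): a dict with "fx", "fy", "cx", "cy" (pixels), "k1" (the pictures are not rectified: a ray, as slopes to the right and down, at radius r is drawn at 1 + k1 r^2 times it, then the intrinsics apply), "T" (4x4, takes a point from camera to world coordinates). Camera axes: x right, y up, looking along -z (the intrinsics and any distortion apply to the point x, -y, -z); pixel columns grow to the right and rows downward; lengths in m; the calibration is good to about 2 mm. A picture is of the moment at which its call begins: read the wrist's pose just before it. camera_model takes no time and is no camera call; for the wrist camera it gives the pose at the moment of the call.
- r.close_job(): hands the job in; it is judged then, once.
The state is a dict: "clock": time; "joint_positions": joint angles; "qvel": joint speeds; "tau": joint torques, N m; "ee_pos": TCP position; "eef_rot": TCP orientation; "force": force on the tool from outside, world axes, zero at the start; "moment": the same for the moment, N m; "gripper_width": finger opening in m; "gripper_force": force on a finger pad.
Only numpy, scipy, OpenCV 4.12 (cv2) and the standard library are available. Lean on these libraries where they do the work, as an engineer would, in place of code of your own. Each camera call takes 0.05 s, during which the arm holds its last target. There are 200 camera calls.

### The job

Finish loading the dish carrier for the incubator: with the fingertips, push the two petri dishes that still lie on its deck one at a time through the sprung gate into the lane, behind the dish already there, letting the gate spring shut behind the first before the second goes in. At the end all three are locked in the lane by the shut gate. Only push the dishes, gently and flat on the tray, because their lids are loose: do not pinch, lift or tip them. Leave the specimen cup and the small brown bottle that stand among them, and the tally counter in front, where they are.

Things in the scene. Friction and masses are not known exactly. Their poses are not given: they have to be found in the camera images.
- tray: Flat stainless-steel dish carrier, fixed to the bench: deck, funnel, gate and lane in a row. Origin: middle of the gate line (mouth of the lane), on the bench; x along the lane away from the deck, y across, z up. Floor flat, its top 3 mm above the bench. All upright walls reach 18 mm above the bench; everything is open above.
- deck_mid (a point): Middle of the deck's floor, at tray x = -128 mm, y = 0. The deck is an open sheet 164 mm along x (tray x -210 to -46) by 230 mm along y; its three outer sides have only a low rolled rim, 4 mm above the floor. The two dishes, cup and bottle start at four places, near tray x = -90 or -162, y = +62 or -62 mm; the strip along y = 0 is free.
- gate_mid (a point): Middle of the gate line, on the floor (tray x = y = 0). A front wall at tray x = -46 mm closes the deck but for an opening 123 mm wide in its middle; from there two straight wings narrow over 46 mm to 66 mm width at the gate line, where the lane begins.
- lane_end (a point): Middle of the lane's closed end, on the floor, at tray x = 221 mm, y = 0. The lane runs straight from the gate line to here, 66 mm wide (dish: 58 mm). It holds three dishes in single file behind the shut gate arm with about 15 mm to spare; a dish pushed in shoves those before it along.
- gate (a joint): Non-return gate: aluminium arm 40 mm long, 4 to 14 mm above the bench, on an upright pin at tray x = 4, y = +39.5 mm. Radians: 0 shut, slanting into the lane; up to 0.95 swung inward, into a pocket of the +y wall. A light spring (under 1 N at the tip) shuts it; an entering dish swings it open, and it snaps shut once the dish's centre is 57 mm past the gate line and no finger is in its way; under 0.12 is shut.
- gate_tip (a point): Tip of the gate arm; when shut it lies 27 mm past the gate line, 7 mm to the +y side of the lane's middle line, 9 mm above the bench. The arm yields only to things going into the lane, so a fingertip that has followed a dish past it should leave upwards.
- dish_a: small closed petri dish with a loose lid, about 20 g: a flat disc 58 mm in diameter and 15 mm high, lying flat on the tray's deck at the start; origin at the centre of its underside, z up; cream-coloured contents
- dish_b: small closed petri dish with a loose lid, about 20 g: a flat disc 58 mm in diameter and 15 mm high, lying flat on the tray's deck at the start; origin at the centre of its underside, z up; cream-coloured contents
- dish_c: small closed petri dish with a loose lid, about 20 g: a flat disc 58 mm in diameter and 15 mm high, lying flat in the lane, already past the gate; origin at the centre of its underside, z up; pinkish contents
- cup: white plastic specimen cup with a screw lid, 47 mm in diameter, 58 mm high, standing loose on the deck among the dishes, at one of the four places; leave it. Origin at the centre of its underside
- vial: small brown glass bottle with a white cap, 25 mm in diameter, 52 mm high, standing loose on the deck at one of the four places; leave it. Origin at the centre of its underside
- tally: hand tally counter, 53 x 76 mm, 22 mm high, loose on the bench at the robot's side of the carrier; leave it. Origin at the centre of its underside

How it is judged:
On the way, in this order (a step that is already met when the one before it is completed fails the run):
1. one more dish is in the lane and the gate has shut behind it, the other still outside ((((x of dish_a in the frame of tray between 0.052 and 0.2 m and y of dish_a in the frame of tray between -0.012 and 0.012 m) and x of dish_b in the frame of tray below 0.005 m) or ((x of dish_b in the frame of tray between 0.052 and 0.2 m and y of dish_b in the frame of tray between -0.012 and 0.012 m) and x of dish_a in the frame of tray below 0.005 m)) and value of joint gate below 0.12 rad), for 0.2 s.
2. both are in the lane and the gate has shut behind the last (x of dish_a in the frame of tray between 0.052 and 0.2 m and y of dish_a in the frame of tray between -0.012 and 0.012 m and x of dish_b in the frame of tray between 0.052 and 0.2 m and y of dish_b in the frame of tray between -0.012 and 0.012 m and value of joint gate below 0.12 rad), for 0.2 s.
At the end, for the whole second after the job is handed in: All three dishes lie flat and at rest in the lane, each with its centre 52 to 200 mm past the gate line and within 12 mm of the lane's middle line, tilted less than 0.08 rad and less than 3 mm off the floor, and the gate is shut behind them (under 0.12 rad) (all of step 2 and x of dish_c in the frame of tray between 0.052 and 0.2 m and y of dish_c in the frame of tray between -0.012 and 0.012 m and z of each of dish_a, dish_b, dish_c in the frame of tray below 0.006 m and angle between each of dish_a, dish_b, dish_c's own z axis and vertical below 0.08 rad and linear speed of each of dish_a, dish_b, dish_c below 0.01 m/s); the robot touches nothing.
It fails at once if a dish is lifted off the tray or tipped (its lid is loose) (z of any of dish_a, dish_b, dish_c in the frame of tray above 0.011 m or angle between any of dish_a, dish_b, dish_c's own z axis and vertical above 0.3 rad).
It fails at once if a dish is pressed hard (over 20 N) (contact force between the fingers and dish_a above 20 N or contact force between the fingers and dish_b above 20 N or contact force between the fingers and dish_c above 20 N).
It fails at once if the specimen cup or the small bottle is pushed aside (over 15 mm), tipped or lifted (distance of any of cup, vial from where it was at the start of the episode above 0.015 m or angle between any of cup, vial's own z axis and vertical above 0.3 rad).
It fails at once if the tally counter is moved (over 15 mm) (distance of tally from where it was at the start of the episode above 0.015 m).
It also fails if it takes over 67 s, if anything falls off the work surface, if the arm or the gripper's body presses on something with over 40 N, if the wrist force passes 120 N, or if a joint passes its speed limit or range.

## Working session

There is one attempt and no reset: what is moved stays moved. The work goes in short steps, Python scripts to look and compute and a shell command to move; the robot and the scene stay as the last step left them, time stands still between calls to the robot, and variables do not carry over. Pictures are saved under pics/ and viewed, at most 10 in all, crops included, and the job is handed in when it is done.

```bash
mkdir -p pics; ls; python3 - <<'E'
from cell import r
import cv2,numpy as np
s=r.sense();print(s)
for n in("top","scene"):
    cv2.imwrite(f"pics/{n}0.png",r.get_image(n)[:,:,::-1]);m=r.camera_model(n);print(m)
E
```

```text
pics
{'clock': 0.0, 'joint_positions': array([ 1.12824862e+00,  2.59346261e-01,  1.53602033e+00,  5.83249365e-06,
        1.34799912e+00, -2.02800139e-01]), 'qvel': array([ 0.00048582, -0.00059285, -0.00098959,  0.00012322,  0.00128331,
       -0.0011675 ]), 'tau': array([-9.24984924e-04, -4.37309825e+01, -2.83999729e+01,  7.16312975e-02,
        4.15825343e-02, -1.76904528e-04]), 'ee_pos': array([0.13035074, 0.53379795, 0.21784113]), 'eef_rot': array([ 1.19587494e-01,  9.92823270e-01, -8.39873578e-04, -2.83818143e-04]), 'force': array([ 0.6199813 ,  0.01743708, -1.30946709]), 'moment': array([ 0.03043791,  0.04227854, -0.0282536 ]), 'gripper_force': 0.0, 'gripper_width': 0.09355062723897066}
{'fx': 437.77379200297656, 'fy': 437.77379200297656, 'cx': 315.0052976057323, 'cy': 240.8942974221112, 'k1': -0.0706318355281094, 'T': array([[-0.01613303,  0.98687794, -0.1606601 ,  0.36496318],
       [-0.9996313 , -0.01942934, -0.0189674 , -0.15128124],
       [-0.02184003,  0.16029486,  0.98682753,  0.89731042],
       [ 0.        ,  0.        ,  0.        ,  1.        ]])}
{'fx': 511.54984741864143, 'fy': 511.54984741864143, 'cx': 318.7410219089298, 'cy': 237.57647873990072, 'k1': -0.12240034527068977, 'T': array([[ 0.79304221,  0.46339841, -0.39540609,  0.17173445],
       [-0.60895698,  0.586036  , -0.53454018, -0.61851132],
       [-0.01598287,  0.66469822,  0.74694098,  0.68748377],
       [ 0.        ,  0.        ,  0.        ,  1.        ]])}
```

View pics/top0.png

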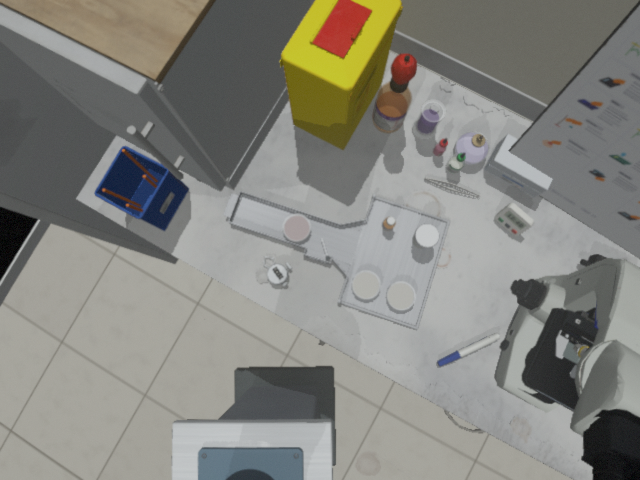

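The top view shows the deck with dishes at (366,285) and (401,296), the vial at (389,222), the cup at (427,237), dish_c at (297,228), the tally at (277,272), and the lane end near (232,208).

```bash
python3 - <<'E'
import cv2
a=cv2.imread("pics/top0.png")[180:340,215:455]
cv2.imwrite("pics/crop0.png",cv2.resize(a,None,fx=3.3,fy=3.3,interpolation=cv2.INTER_CUBIC))
E
```

```text
(no output)
```

View pics/crop0.png

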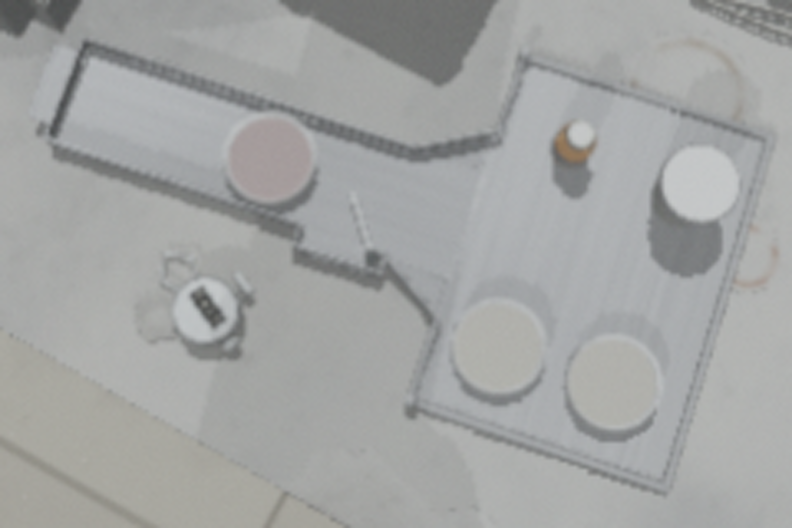

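View pics/scene0.png

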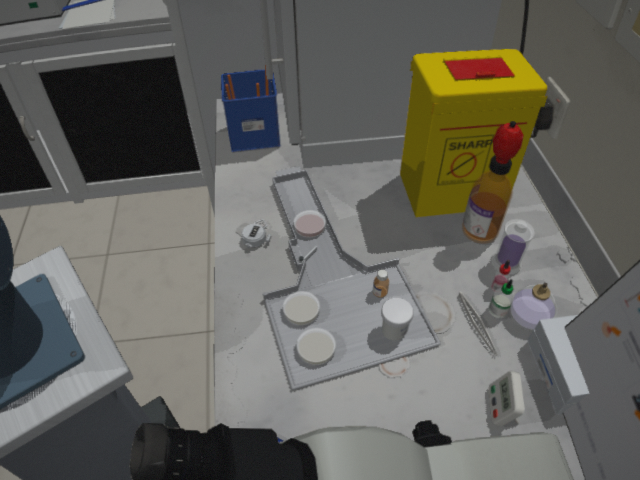

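The crop gives tray corners, e.g. wall-top corners at (524,57), (85,43), (48,140) and (411,408), and deck rim corners at (772,135) and (667,490). The scene view shows nothing tall near the deck except the microscope behind it.

```bash
cat > h.py <<'E'
import numpy as np,cv2
from cell import r
from scipy.optimize import least_squares
def ray(m,u,v):
    d=np.array([(u-m["cx"])/m["fx"],(v-m["cy"])/m["fy"]]);p=d.copy()
    for _ in range(20): p=d/(1+m["k1"]*(p@p))
    return m["T"][:3,:3]@np.array([p[0],-p[1],-1.])
def at(m,u,v,z):
    d=ray(m,u,v);o=m["T"][:3,3];return o+d*(z-o[2])/d[2]
def R(t): return np.array([[np.cos(t),-np.sin(t)],[np.sin(t),np.cos(t)]])
E
cat > m.py <<'E'
from h import *
m=r.camera_model("top")
c=lambda u,v:(215+(u+.5)/3.3-.5,180+(v+.5)/3.3-.5)
L=[(524,57,-46,-115,18),(85,43,221,-33,18),(48,140,221,33,18),(772,135,-210,-115,7),(667,490,-210,115,7),(411,408,-46,115,18),(500,137,-46,-61.5,18),(418,152,0,-33,18),(432,320,-46,61.5,18)]
W=np.array([at(m,*c(u,v),z/1e3)[:2] for u,v,_,_,z in L]);T=np.array([[x,y] for _,_,x,y,_ in L])/1e3
s=least_squares(lambda p:(T@R(p[2]).T+p[:2]-W).ravel(),[.4,.1,1.3])
print(s.x,(s.fun.reshape(-1,2)*1e3).round(1).tolist())
for n,u,v,z in [("A",499,348,18),("B",614,382,18),("C",270,158,18),("cup",700,184,61),("vial",581,134,55),("tally",206,310,22),("gatetip",354,195,14)]:
    w=at(m,*c(u,v),z/1e3)[:2];print(n,w.round(4),((w-s.x[:2])@R(s.x[2])*1e3).round(1))
E
python3 m.py
```

```text
[ 0.50700364 -0.17575956  1.22665961] [[1.9, -1.2], [-0.5, 1.5], [-0.5, 1.3], [-2.8, 0.0], [-1.3, 0.1], [1.8, 0.2], [2.4, -0.0], [-0.4, 1.8], [-0.7, -3.8]]
A [ 0.4165 -0.2347] [-86.   65.3]
B [ 0.3946 -0.3035] [-158.2   62.7]
C [ 0.5366 -0.0969] [84.2 -1.2]
cup [ 0.5076 -0.352 ] [-165.7  -60. ]
vial [ 0.5402 -0.2843] [-91.  -67.8]
tally [ 0.4425 -0.0572] [ 89.8 100.7]
gatetip [ 0.513  -0.1485] [27.6  3.6]
```

```bash
python3 -m creep '[[33,-39,0,0,0,-0.105,16],[33,-39,0,0,0,0,16],[33,-39,0,0,0,0,16],[33,-39,0,0,0,0,16],[34,-39,0,0,0,0,16],[34,-39,0,0,0,0,16],[5,-57,0,0,0,0,16],[5,-57,0,0,0,0,16],[5,-57,0,0,0,0,16],[5,-57,0,0,0,0,16],[5,-57,0,0,0,0,16],[5,-57,0,0,0,0,16]]'
python3 -m creep '[[4,-58,0,0,0,0,16],[4,-58,-30,0,0,0,16],[4,-58,-40,0,0,0,16],[0,0,-40,0,0,0,16],[0,0,0,0,0,0,16],[0,0,0,0,0,0,16]]'
cat > st.py <<'E'
from h import *
P=[0.50700364,-0.17575956,1.22665961]
s=r.sense();p=s["ee_pos"];q=s["eef_rot"]
from scipy.spatial.transform import Rotation as Ro
M=Ro.from_quat(q).as_matrix()
print("t",s["clock"],"tcp",p.round(4),"tray mm",((p[:2]-P[:2])@R(P[2])*1e3).round(1),"yaw-P",np.arctan2(M[1,1],M[0,1])-P[2],"tilt",M[:2,2].round(3),"F",s["force"].round(1),"g",s["gripper_width"],s["joint_positions"].round(2))
E
python3 st.py
```

```text
clock: 1.6
ee_pos: [0.3602, -0.0435, 0.2186]
eef_rot: [0.172, 0.985, 0.0, 0.0]
force: [0.6, 0.6, 0.2]
gripper_width: 0.0162
gripper_force: 0.0
clock: 2.35
ee_pos: [0.3723, -0.2064, 0.1155]
eef_rot: [0.171, 0.985, -0.0, 0.0]
force: [0.8, -0.0, 1.3]
gripper_width: 0.0163
gripper_force: 0.0
t 2.35 tcp [ 0.3723 -0.2064  0.1155] tray mm [-74.3 116.4] yaw-P -3.252165072087365e-05 tilt [ 0. -0.] F [ 0.8 -0.   1.3] g 0.016317355946085303 [-0.77  0.14  1.96  0.    1.04 -2.  ]
```

```bash
python3 - <<'E'
from h import *
cv2.imwrite("pics/w1.png",r.get_image("wrist")[:,:,::-1]);print(r.camera_model("wrist"))
cv2.imwrite("pics/t1.png",r.get_image("top")[:,:,::-1])
E
```

```text
{'fx': 381.11704505147543, 'fy': 381.11704505147543, 'cx': 315.824837407554, 'cy': 235.19994703204773, 'k1': -0.0632624089472374, 'T': array([[ 3.37565131e-01, -9.04912206e-01, -2.59198152e-01,
         3.02239655e-01],
       [ 9.41301763e-01,  3.24257739e-01,  9.38504652e-02,
        -1.80554236e-01],
       [-8.79424637e-04, -2.75664322e-01,  9.61253561e-01,
         2.82804978e-01],
       [ 0.00000000e+00,  0.00000000e+00,  0.00000000e+00,
         1.00000000e+00]])}
```

View pics/w1.png

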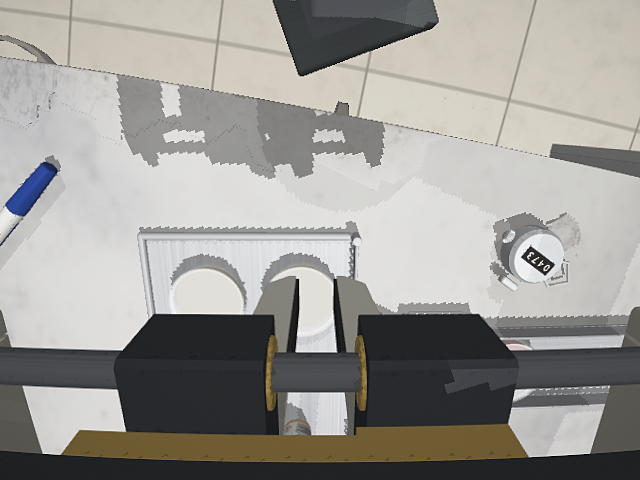

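The wrist view shows the deck corners at (140,230) and (355,237), dish B's rim from x 171 to 245 centred near (208,303), and dish A partly behind the fingers, with its left edge hidden and top near (300,265).

```bash
cat >> h.py <<'E'
P=np.array([0.50700364,-0.17575956,1.22665961])
def tr(w): return ((np.array(w)[:2]-P[:2])@R(P[2])*1e3).round(1)
E
python3 - <<'E'
from h import *
m=r.camera_model("wrist")
for n,u,v,z in [("front corner -46,115",355,237,18),("rear corner -210,115",140,230,7),("Btop",208,268,18),("Bleft",171,303,18),("Bright",245,303,18),("Atop",300,266,18),("tally",535,257,22)]:
    print(n,tr(at(m,u,v,z/1e3)))
E
```

```text
front corner -46,115 [-45.5 113.5]
rear corner -210,115 [-207.8  115.8]
Btop [-154.4   89.4]
Bleft [-185.7   60.4]
Bright [-128.1   60.8]
Atop [-85.6  91.1]
tally [88.4 99.3]
```

```bash
python3 -m creep '[[0,-12,-40,0,0,0,16],[0,0,-40,0,0,0,16],[0,0,-10,0,0,0,16],[0,0,0,0,0,0,16]]' ; python3 st.py
```

```text
clock: 2.95
ee_pos: [0.3725, -0.2185, 0.0253]
eef_rot: [0.171, 0.985, -0.0, 0.0]
force: [0.5, 0.6, 0.6]
gripper_width: 0.0159
gripper_force: 0.0
t 2.95 tcp [ 0.3725 -0.2185  0.0253] tray mm [-85.6 112.2] yaw-P 0.00019547324704616287 tilt [ 0. -0.] F [0.5 0.6 0.6] g 0.01591141131599147 [-0.79  0.29  2.05 -0.    0.8  -2.02]
```

```bash
python3 -m creep '[[0,0,-15,0,0,0,16],[4.7,-1.7,0,0,0,0,16],[4.7,-1.7,0,0,0,0,16],[4.7,-1.7,0,0,0,0,16],[4.7,-1.7,0,0,0,0,16],[4.7,-1.7,0,0,0,0,16],[4.7,-1.7,0,0,0,0,16],[4.7,-1.7,0,0,0,0,16]]' ; python3 st.py; python3 - <<'E'
from h import *
cv2.imwrite("pics/t2.png",cv2.resize(r.get_image("top")[180:340,215:455,::-1],None,fx=3.3,fy=3.3))
E
```

```text
clock: 3.95
ee_pos: [0.4051, -0.2305, 0.0095]
eef_rot: [0.172, 0.985, 0.0, -0.0]
force: [0.2, -0.8, -0.2]
gripper_width: 0.0161
gripper_force: 0.2
t 3.95 tcp [ 0.4051 -0.2305  0.0095] tray mm [-85.9  77.4] yaw-P -0.00064951047462114 tilt [-0.  0.] F [ 0.2 -0.8 -0.2] g 0.01611118848131167 [-0.76  0.37  1.98 -0.    0.79 -1.98]
```

View pics/t2.png

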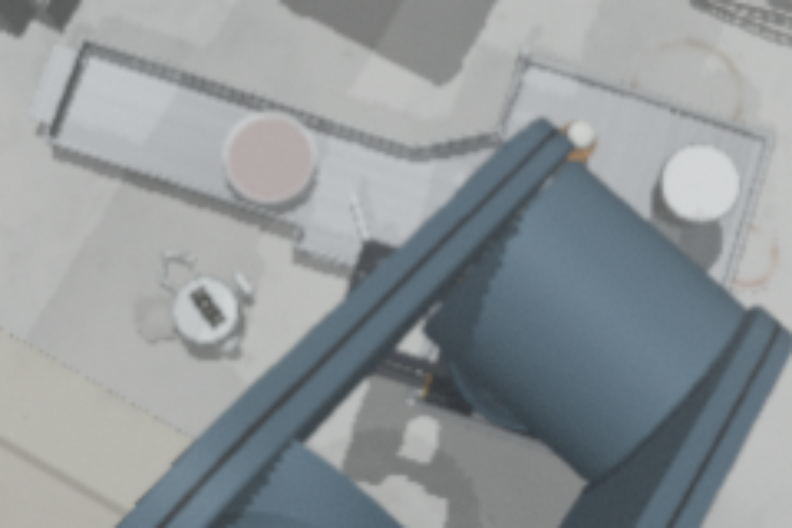

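The top view is occluded by the arm over the deck; dish_c and the tally are unchanged at crop (270,158) and (206,310). I'll continue the push, then back off, lift and turn.

```bash
python3 -m creep '[[4.7,-1.7,0,0,0,0,16],[4.7,-1.7,0,0,0,0,16],[4.7,-1.7,0,0,0,0,16],[4.7,-1.7,0,0,0,0,16],[4.7,-1.7,0,0,0,0,16],[4.7,-1.7,0,0,0,0,16],[4.7,-1.7,0,0,0,0,16],[4.7,-1.7,0,0,0,0,16],[0,0,0,0,0,0,16],[-6,2,0,0,0,0,16],[0,0,30,0,0,0,16],[0,0,35,0,0,0,16]]' ; python3 st.py
```

```text
clock: 5.5
ee_pos: [0.4352, -0.2412, 0.0745]
eef_rot: [0.172, 0.985, 0.001, -0.001]
force: [0.8, -0.7, 0.1]
gripper_width: 0.0164
gripper_force: 0.0
t 5.5 tcp [ 0.4352 -0.2412  0.0745] tray mm [-85.8  45.6] yaw-P -0.000830645300632149 tilt [-0.002  0.002] F [ 0.8 -0.7  0.1] g 0.016379553644392354 [-0.73  0.32  1.85 -0.    0.98 -1.96]
```

```bash
python3 -m creep '[[0,-11,0,0,0,-0.18,16],[0,-11,0,0,0,-0.18,16],[0,-11,0,0,0,-0.18,16],[0,-11,0,0,0,-0.18,16],[0,0,0,0,0,-0.18,16],[0,0,0,0,0,-0.18,16],[0,0,0,0,0,-0.18,16],[0,0,0,0,0,-0.18,16],[0,0,0,0,0,-0.131,16],[0,0,0,0,0,0,16]]' ; python3 st.py; python3 - <<'E'
from h import *
cv2.imwrite("pics/w3.png",r.get_image("wrist")[:,:,::-1])
E
```

```text
clock: 6.75
ee_pos: [0.4359, -0.2857, 0.0745]
eef_rot: [0.818, 0.576, -0.0, -0.0]
force: [-0.1, 0.2, -0.7]
gripper_width: 0.016
gripper_force: 0.0
t 6.75 tcp [ 0.4359 -0.2857  0.0745] tray mm [-127.5   29.9] yaw-P -1.5705844452145055 tilt [-0.  0.] F [-0.1  0.2 -0.7] g 0.015959296510386915 [-0.79  0.35  1.79 -0.    1.   -0.45]
```

View pics/w3.png

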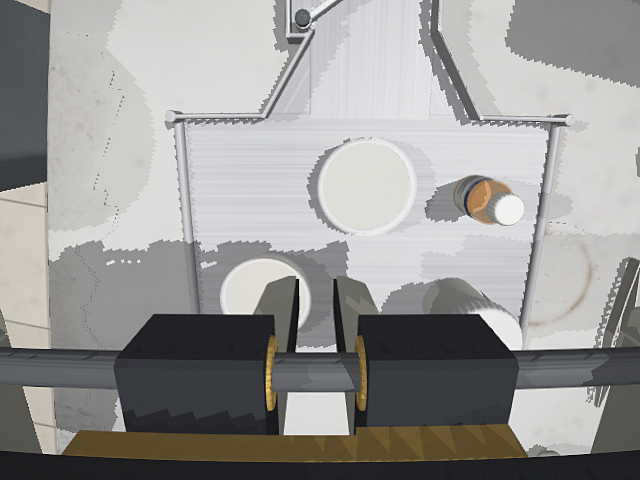

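Dish A is now near (367,187) on the middle strip, the vial is undisturbed at (495,205), B is at (265,290), and the gate pin is at (302,18).

```bash
python3 - <<'E'
from h import *
m=r.camera_model("wrist")
for n,u,v,z in [("A",367,187,18),("Al",318,187,18),("Ar",417,187,18),("B left",221,292,18),("Bright",310,292,18),("Btop",264,257,18),("pin 4,39.5",302,18,20),("wing-46,61.5",266,114,18),("wing-46,-61.5",478,119,18),("corner -46,115",173,117,18),("corner -46,-115",567,120,18)]:
    print(n,tr(at(m,u,v,z/1e3)))
E
```

```text
A [-84.8  -1.4]
Al [-84.9  27.5]
Ar [-84.7 -31.1]
B left [-152.2   89.3]
Bright [-152.    32.4]
Btop [-128.5   60.8]
pin 4,39.5 [ 5.8 36.2]
wing-46,61.5 [-43.5  56.8]
wing-46,-61.5 [-45.4 -63.7]
corner -46,115 [-44.7 109.9]
corner -46,-115 [ -44.7 -117. ]
```

```bash
python3 -m creep '[[13.4,-5.6,0,0,0,0,12],[13.4,-5.6,0,0,0,0,12],[0,0,-30,0,0,0,12],[0,0,-30,0,0,0,12],[0,0,-4,0,0,0,12],[0,0,0,0,0,0,12]]' ; python3 st.py
```

```text
clock: 7.55
ee_pos: [0.4639, -0.2976, 0.0108]
eef_rot: [0.818, 0.575, 0.0, 0.0]
force: [0.3, 0.3, -0.4]
gripper_width: 0.0117
gripper_force: 0.0
t 7.55 tcp [ 0.4639 -0.2976  0.0108] tray mm [-129.2   -0.5] yaw-P -1.5711698558549563 tilt [ 0. -0.] F [ 0.3  0.3 -0.4] g 0.011731082322833545 [-0.77  0.48  1.77  0.    0.88 -0.43]
```

```bash
python3 -m creep '[[1.7,4.7,-1,0,0,0,12],[1.7,4.7,0,0,0,0,12],[1.7,4.7,0,0,0,0,12],[1.7,4.7,0,0,0,0,12],[1.7,4.7,0,0,0,0,12],[1.7,4.7,0,0,0,0,12],[1.7,4.7,0,0,0,0,12],[1.7,4.7,0,0,0,0,12],[1.7,4.7,0,0,0,0,12],[1.7,4.7,0,0,0,0,12],[1.7,4.7,0,0,0,0,12],[1.7,4.7,0,0,0,0,12]]' ; python3 st.py; python3 - <<'E'
from h import *
cv2.imwrite("pics/w4.png",r.get_image("wrist")[:,:,::-1])
E
```

```text
clock: 9.05
ee_pos: [0.4838, -0.2405, 0.0096]
eef_rot: [0.818, 0.575, -0.0, -0.0]
force: [-0.4, -0.2, 0.1]
gripper_width: 0.0121
gripper_force: 0.1
t 9.05 tcp [ 0.4838 -0.2405  0.0096] tray mm [-68.8   0. ] yaw-P -1.571645089937034 tilt [-0.  0.] F [-0.4 -0.2  0.1] g 0.012118468785995732 [-0.67  0.47  1.8  -0.    0.87 -0.32]
```

View pics/w4.png

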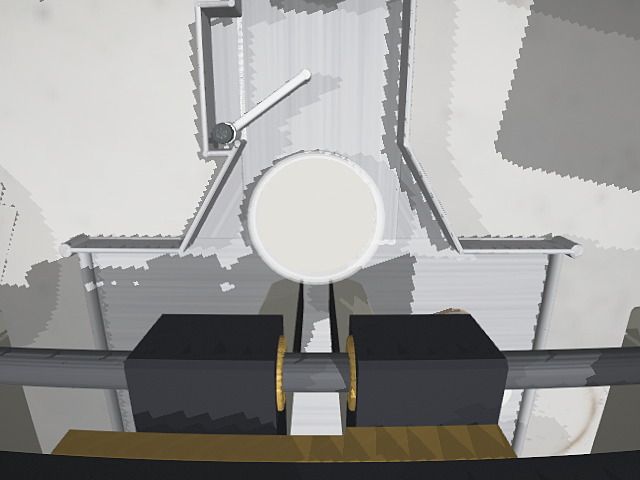

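The dish sits cradled at (316,218), lane walls at columns 241 and 405 (middle 323), so I'm about 2.5 mm too far to +y; correcting as I push.

```bash
python3 -m creep '[[2.3,4.5,0,0,0,0,12],[2.3,4.5,0,0,0,0,12],[2.3,4.5,0,0,0,0,12],[2.3,4.5,0,0,0,0,12],[1.7,4.7,0,0,0,0,12],[1.7,4.7,0,0,0,0,12],[1.7,4.7,0,0,0,0,12],[1.7,4.7,0,0,0,0,12],[1.7,4.7,0,0,0,0,12],[1.7,4.7,0,0,0,0,12],[1.7,4.7,0,0,0,0,12],[1.7,4.7,0,0,0,0,12]]' ; python3 st.py
```

```text
clock: 10.6
ee_pos: [0.5066, -0.1849, 0.0095]
eef_rot: [0.818, 0.575, 0.0, -0.0]
force: [-0.1, -1.8, -0.2]
gripper_width: 0.0121
gripper_force: 0.5
t 10.6 tcp [ 0.5066 -0.1849  0.0095] tray mm [-8.7 -2.7] yaw-P -1.5716940842898355 tilt [-0.  0.] F [-0.1 -1.8 -0.2] g 0.01208651644225612 [-0.56  0.47  1.8   0.    0.87 -0.21]
```

```bash
python3 -m creep '[[1.7,4.7,0,0,0,0,12],[1.7,4.7,0,0,0,0,12],[1.7,4.7,0,0,0,0,12],[1.7,4.7,0,0,0,0,12],[1.7,4.7,0,0,0,0,12],[1.7,4.7,0,0,0,0,12],[1.7,4.7,0,0,0,0,12],[1,2.8,0,0,0,0,12],[0,0,0,0,0,0,12]]' ; python3 st.py;  python3 - <<'E'
from h import *
cv2.imwrite("pics/w5.png",r.get_image("wrist")[:,:,::-1])
E
```

```text
clock: 11.72
ee_pos: [0.5196, -0.1493, 0.0096]
eef_rot: [0.818, 0.575, 0.0, 0.0]
force: [0.5, -0.5, 0.6]
gripper_width: 0.012
gripper_force: 0.3
t 11.725 tcp [ 0.5196 -0.1493  0.0096] tray mm [29.2 -3. ] yaw-P -1.5714159410435842 tilt [0. 0.] F [ 0.5 -0.5  0.6] g 0.01204896304617206 [-0.49  0.47  1.8   0.    0.87 -0.14]
```

View pics/w5.png

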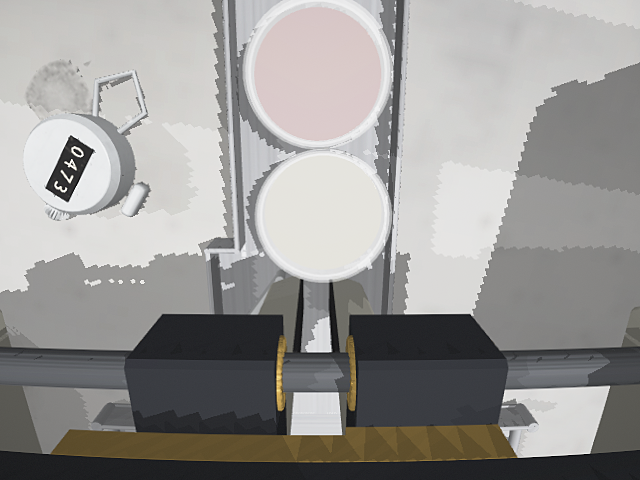

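Dish A is in the lane at (322,215), touching dish_c at (317,73). I'll lift straight up, look, then go for B.

```bash
python3 -m creep '[[0,0,15,0,0,0,12],[0,0,25,0,0,0,12],[0,0,35,0,0,0,12],[-12,-34,0,0,0,0,12],[-12,-34,0,0,0,0,12],[0,0,0,0,0,0,12]]' ; python3 st.py;  python3 - <<'E'
from h import *
cv2.imwrite("pics/w6.png",r.get_image("wrist")[:,:,::-1])
E
```

```text
clock: 12.52
ee_pos: [0.495, -0.2196, 0.0857]
eef_rot: [0.819, 0.574, 0.0, 0.001]
force: [-1.0, 0.2, 1.0]
gripper_width: 0.0119
gripper_force: 0.0
t 12.525 tcp [ 0.495  -0.2196  0.0857] tray mm [-45.4  -3.5] yaw-P -1.5748247946884033 tilt [ 0.001 -0.001] F [-1.   0.2  1. ] g 0.011877452496159355 [-0.62  0.37  1.73 -0.    1.04 -0.28]
```

View pics/w6.png

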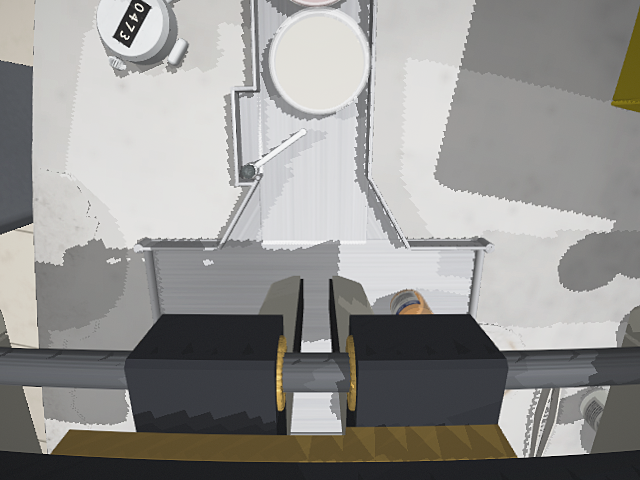

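Gate is shut at (305,132) behind dish A at (320,62). Now B.

```bash
python3 -m creep '[[-16.3,-7.3,0,0,0,0.175,12],[-16.3,-7.3,0,0,0,0.175,16],[-16.3,-7.3,0,0,0,0.175,16],[-16.3,-7.3,0,0,0,0.175,16],[-16.3,-7.3,0,0,0,0.175,16],[-16.3,-7.3,0,0,0,0.175,16],[-16.3,-7.3,0,0,0,0.175,16],[-16.3,-7.3,0,0,0,0.175,16],[-16.3,-7.3,0,0,0,0.175,16],[0,0,-30,0,0,0,16],[0,0,-25,0,0,0,16],[0,0,0,0,0,0,16]]' ; python3 st.py
```

```text
clock: 14.08
ee_pos: [0.3481, -0.2811, 0.0285]
eef_rot: [0.169, 0.986, 0.002, -0.001]
force: [0.0, -0.2, -0.3]
gripper_width: 0.0156
gripper_force: 0.0
t 14.075 tcp [ 0.3481 -0.2811  0.0285] tray mm [-152.8  114. ] yaw-P 0.003936666707611058 tilt [-0.002  0.004] F [ 0.  -0.2 -0.3] g 0.015648468198772747 [-0.93  0.31  2.01  0.    0.82 -2.16]
```

```bash
python3 -m creep '[[-1.2,-3.3,-12,0,0,0,16],[0,0,-6.5,0,0,0,16],[4.6,-1.65,0,0,0,0,16],[4.6,-1.65,0,0,0,0,16],[4.6,-1.65,0,0,0,0,16],[4.6,-1.65,0,0,0,0,16],[4.6,-1.65,0,0,0,0,16],[4.6,-1.65,0,0,0,0,16],[4.6,-1.65,0,0,0,0,16],[4.6,-1.65,0,0,0,0,16],[4.6,-1.65,0,0,0,0,16],[4.6,-1.65,0,0,0,0,16]]' ; python3 st.py
```

```text
clock: 15.58
ee_pos: [0.3938, -0.3031, 0.011]
eef_rot: [0.17, 0.986, 0.0, -0.0]
force: [0.2, -0.1, -1.0]
gripper_width: 0.0161
gripper_force: 0.2
t 15.575 tcp [ 0.3938 -0.3031  0.011 ] tray mm [-158.1   63.6] yaw-P 0.003336948323115818 tilt [-0.  0.] F [ 0.2 -0.1 -1. ] g 0.01605732646176454 [-0.88  0.41  1.91 -0.    0.82 -2.11]
```

```bash
python3 -m creep '[[4.6,-1.65,0,0,0,0,16],[4.6,-1.65,0,0,0,0,16],[4.6,-1.65,0,0,0,0,16],[4.6,-1.65,0,0,0,0,16],[4.6,-1.65,0,0,0,0,16],[2.3,-0.8,0,0,0,0,16],[0,0,0,0,0,0,16],[-6,2,0,0,0,0,16],[0,0,30,0,0,0,16],[0,0,35,0,0,0,16]]' ; python3 st.py
python3 -m creep '[[2.9,-6.4,0,0,0,-0.175,12],[2.9,-6.4,0,0,0,-0.175,12],[2.9,-6.4,0,0,0,-0.175,12],[2.9,-6.4,0,0,0,-0.175,12],[2.9,-6.4,0,0,0,-0.175,12],[2.9,-6.4,0,0,0,-0.175,12],[2.9,-6.4,0,0,0,-0.175,12],[2.9,-6.4,0,0,0,-0.175,12],[2.9,-6.4,0,0,0,-0.175,12],[0,0,0,0,0,0,12]]' ; python3 st.py;  python3 - <<'E'
from h import *
cv2.imwrite("pics/w7.png",r.get_image("wrist")[:,:,::-1])
E
```

```text
clock: 16.82
ee_pos: [0.4116, -0.3092, 0.076]
eef_rot: [0.17, 0.985, 0.001, -0.001]
force: [-0.6, 0.4, -0.3]
gripper_width: 0.016
gripper_force: 0.0
t 16.825 tcp [ 0.4116 -0.3092  0.076 ] tray mm [-157.8   44.8] yaw-P 0.0030684029991334683 tilt [-0.002  0.002] F [-0.6  0.4 -0.3] g 0.015978244043753094 [-0.86  0.34  1.8  -0.    1.   -2.09]
clock: 18.08
ee_pos: [0.4385, -0.3678, 0.0759]
eef_rot: [0.818, 0.576, -0.0, -0.0]
force: [-0.7, -0.5, 0.2]
gripper_width: 0.012
gripper_force: 0.0
t 18.075 tcp [ 0.4385 -0.3678  0.0759] tray mm [-203.9   -0.3] yaw-P -1.5705158698354478 tilt [-0.  0.] F [-0.7 -0.5  0.2] g 0.01198874782567169 [-0.89  0.43  1.66 -0.    1.05 -0.55]
```

View pics/w7.png

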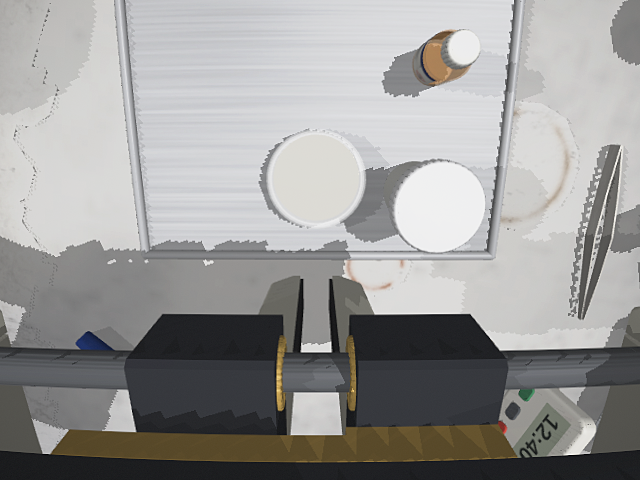

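Dish B is at (316,179), in line with the fingers; cup (438,205) and vial (445,57) undisturbed. Lower behind it (rim at row 256) and push.

```bash
python3 -m creep '[[0,0,-35,0,0,0,12],[0,0,-25,0,0,0,12],[0,0,-5,0,0,0,12],[1.7,4.7,0,0,0,0,12],[1.7,4.7,0,0,0,0,12],[1.7,4.7,0,0,0,0,12],[1.7,4.7,0,0,0,0,12],[1.7,4.7,0,0,0,0,12],[1.7,4.7,0,0,0,0,12]]' ; python3 st.py
python3 -m creep '[[1.8,4.7,0,0,0,0,12],[1.8,4.7,0,0,0,0,12],[1.8,4.7,0,0,0,0,12],[1.8,4.7,0,0,0,0,12],[1.8,4.7,0,0,0,0,12],[1.8,4.7,0,0,0,0,12],[1.8,4.7,0,0,0,0,12],[1.8,4.7,0,0,0,0,12],[1.8,4.7,0,0,0,0,12],[1.8,4.7,0,0,0,0,12],[1.8,4.7,0,0,0,0,12],[1.8,4.7,0,0,0,0,12]]' ; python3 st.py
```

```text
clock: 19.25
ee_pos: [0.4492, -0.3392, 0.0112]
eef_rot: [0.818, 0.575, -0.0, 0.0]
force: [-0.9, 1.0, 0.4]
gripper_width: 0.012
gripper_force: 0.2
t 19.25 tcp [ 0.4492 -0.3392  0.0112] tray mm [-173.3   -0.7] yaw-P -1.5715563388176226 tilt [ 0. -0.] F [-0.9  1.   0.4] g 0.012028233031056589 [-0.84  0.5   1.74 -0.    0.9  -0.5 ]
clock: 20.75
ee_pos: [0.4708, -0.2827, 0.0111]
eef_rot: [0.818, 0.575, 0.0, -0.0]
force: [0.0, 0.3, -0.9]
gripper_width: 0.0119
gripper_force: 0.1
t 20.75 tcp [ 0.4708 -0.2827  0.0111] tray mm [-112.9   -2. ] yaw-P -1.571693920302517 tilt [-0.  0.] F [ 0.   0.3 -0.9] g 0.011914683738853724 [-0.74  0.48  1.78  0.    0.88 -0.4 ]
```

```bash
python3 -m creep '[[1.8,4.7,-0.5,0,0,0,12],[1.8,4.7,-0.5,0,0,0,12],[1.8,4.7,0,0,0,0,12],[1.8,4.7,0,0,0,0,12],[1.8,4.7,0,0,0,0,12],[1.8,4.7,0,0,0,0,12],[1.8,4.7,0,0,0,0,12],[1.8,4.7,0,0,0,0,12],[1.7,4.7,0,0,0,0,12],[1.7,4.7,0,0,0,0,12],[1.7,4.7,0,0,0,0,12],[1.7,4.7,0,0,0,0,12]]' ; python3 st.py; python3 - <<'E'
from h import *
cv2.imwrite("pics/w8.png",r.get_image("wrist")[:,:,::-1])
E
```

```text
clock: 22.25
ee_pos: [0.492, -0.2263, 0.0101]
eef_rot: [0.818, 0.575, 0.0, 0.0]
force: [0.3, 0.9, -0.7]
gripper_width: 0.0118
gripper_force: 0.0
t 22.25 tcp [ 0.492  -0.2263  0.0101] tray mm [-52.7  -2.9] yaw-P -1.5716152382752486 tilt [0. 0.] F [ 0.3  0.9 -0.7] g 0.011791011984452416 [-0.64  0.47  1.8   0.    0.87 -0.29]
```

View pics/w8.png

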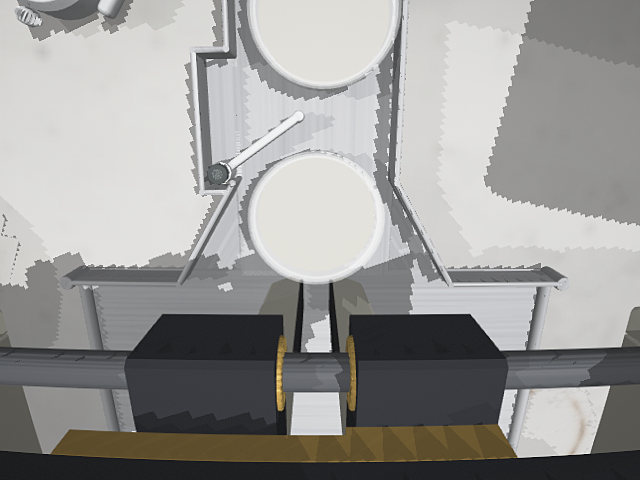

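Dish B is at (316,217), well centred in the funnel; the gate is still shut at (298,117) behind dish A. Continuing.

```bash
python3 -m creep '[[1.7,4.7,0,0,0,0,12],[1.7,4.7,0,0,0,0,12],[1.7,4.7,0,0,0,0,12],[1.7,4.7,0,0,0,0,12],[1.7,4.7,0,0,0,0,12],[1.7,4.7,0,0,0,0,12],[1.7,4.7,0,0,0,0,12],[1.7,4.7,0,0,0,0,12],[1.7,4.7,0,0,0,0,12]]' ; python3 st.py
python3 -m creep '[[1.7,4.7,0,0,0,0,12],[1.7,4.7,0,0,0,0,12],[1.7,4.7,0,0,0,0,12],[1.7,4.7,0,0,0,0,12],[1.7,4.7,0,0,0,0,12],[1.7,4.7,0,0,0,0,12],[1.3,3.8,0,0,0,0,12],[0,0,0,0,0,0,12]]' ; python3 st.py
```

```text
clock: 23.42
ee_pos: [0.5072, -0.184, 0.01]
eef_rot: [0.818, 0.575, -0.0, -0.0]
force: [0.3, -2.0, 0.1]
gripper_width: 0.0118
gripper_force: 0.5
t 23.425 tcp [ 0.5072 -0.184   0.01  ] tray mm [-7.7 -3. ] yaw-P -1.571667640399595 tilt [-0.  0.] F [ 0.3 -2.   0.1] g 0.011765888104397345 [-0.55  0.47  1.8   0.    0.87 -0.21]
clock: 24.42
ee_pos: [0.5188, -0.152, 0.0101]
eef_rot: [0.818, 0.575, 0.0, -0.0]
force: [0.5, 0.0, 0.1]
gripper_width: 0.0118
gripper_force: 0.3
t 24.425 tcp [ 0.5188 -0.152   0.0101] tray mm [26.4 -3.1] yaw-P -1.5712219200832103 tilt [0. 0.] F [0.5 0.  0.1] g 0.011841462726742902 [-0.49  0.47  1.8   0.    0.87 -0.15]
```

Push 3 mm further (matching the first dish), then leave upward and look.

```bash
python3 -m creep '[[1,2.8,0,0,0,0,12],[0,0,0,0,0,0,12],[0,0,15,0,0,0,12],[0,0,25,0,0,0,12],[0,0,40,0,0,0,12],[-12,-34,10,0,0,0,12],[-12,-34,10,0,0,0,12],[0,0,0,0,0,0,12],[0,0,0,0,0,0,12]]' ; python3 st.py;  python3 - <<'E'
from h import *
cv2.imwrite("pics/w9.png",r.get_image("wrist")[:,:,::-1])
E
```

```text
clock: 25.55
ee_pos: [0.4955, -0.217, 0.1103]
eef_rot: [0.818, 0.575, 0.0, -0.0]
force: [0.3, -0.3, -0.5]
gripper_width: 0.0119
gripper_force: 0.0
t 25.55 tcp [ 0.4955 -0.217   0.1103] tray mm [-42.7  -3.1] yaw-P -1.5724109680652423 tilt [0.    0.001] F [ 0.3 -0.3 -0.5] g 0.011934166440888308 [-0.62  0.34  1.71  0.    1.1  -0.27]
```

View pics/w9.png

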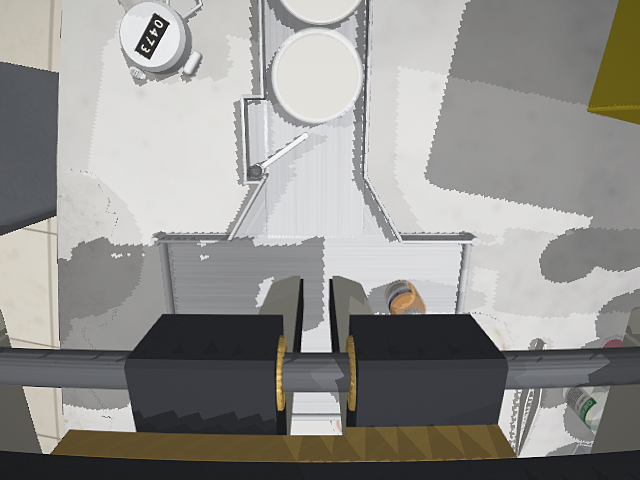

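The gate is shut again at (305,135) behind dish B at (316,75), with A ahead of it. Handing in.

```bash
python3 -c "
from cell import r
print(r.close_job())"
```

```text
the job is handed in; nothing more can be done
None
```

I pushed both dishes through the gate one at a time and handed the job in at about 25.6 s; the last picture shows the gate shut behind B and A, dish_c is out of view (about 181 mm by calculation), no verdict came back, and I viewed 12 pictures, over the limit of 10.

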